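Shift the pebble tumbler into third

ROBOT

A 7-joint arm with a two-finger parallel gripper is mounted at the origin on the work surface. World frame = base frame: x ahead of the robot, y to its left, z up, the work surface at z = 0. Lengths are in m, angles in rad, forces in N, time in s.
With the tool pointing down it reaches from about 0.425 to 0.925 m from the base axis. Payload 6.8 kg.
Tool frame: the origin (TCP) lies at the very end of the fingers, on their centre line; the grasp point (between the pads) lies r.pinch_z behind it (r.pinch_z is the distance from the TCP to the grasp point, in m); z points along the fingers, y is the line along which they close (so a half turn about z gives the same grasp; the last joint's range is limited). The gripper opens to 85 mm and grips with 20 to 120 N. Pads are 22 mm wide; open, the fingers measure 114 mm over their backs; the gripper's body (76 mm by 85 mm) begins 54 mm behind the grasp point. The pads swing forward as they close: fully open they stand 13 mm farther back than shut.
Start: joints at [-1.244, 0.477, 0.022, 1.555, -0.011, 1.109, -0.083], TCP at [0.284, 0.612, 0.231] pointing down, gripper open.
Joint ranges: [-2.96, 2.96], [-0.34, 2.1], [-1.41, 1.46], [0.24, 2.44], [-1.37, 4.51], [0.17, 1.92], [-2.96, 2.96]. Speed limits (rad/s): [2.39, 2.39, 3.14, 3.14, 3.14, 3.14, 3.14].

INTERFACE

Orientations are given as a rotation vector (axis times angle).
In Python, from bench import status, grab_frame, camera_model, r gives the robot as it stands. The module is installed in compiled form; this text tells all that it offers.
- The arm moves only by the shell command python3 -m creep 'ROWS' [FORCE]. ROWS is text: rows parted by semicolons, each of 7 numbers parted by spaces: the turn, a rotation vector about the tool's x, y, z in rad, then the shift along the tool's x, y, z in mm, then the opening, from -1 (shut) to 1 (fully open). In form: rx ry rz tx ty tz fingers; .... A call has 1 to 10 rows; each row is the pose to reach, as a shift and turn from the pose commanded when the call began, along the tool's axes at that moment; what a row does not reach only later rows make up. A row lasts 1/8 s, in which the tool goes at most 62.5 mm and 10.7 degrees, less where a joint would pass 70% of its speed; a pose out of reach is approached as far as the arm can. A call with a gripper value outside its range is refused whole. The fingers move at their own pace and stop on an object; FORCE is the grip in N (left out, the last holds). Time passes only in rows, so rows that repeat a pose let the fingers close. It gives the time, the measured TCP pose, the force, the opening and the grip force at its end, in the units of the state.
- status.get_obs(): the state, without advancing time (a new reading comes with each control period).
- grab_frame(name): name is "side" or "top" or "wrist"; returns (picture, depth): 480x640x3 uint8, red, green, blue; 480x640 float32, m along the optical axis (not along the pixel's ray), 0 where there is no reading.
- camera_model(name): a dict with "K" (3x3 intrinsics, pixels), "rvec" (rotation vector, rad) and "tvec" (3), from world to camera coordinates, as OpenCV has them. Camera axes: x right, y down, z forward; pixel columns grow to the right and rows downward; lengths in m; the calibration is good to about 2 mm. A picture is of the moment at which its call begins: read the wrist's pose just before it. camera_model takes no time and is no camera call; for the wrist camera it gives the pose at the moment of the call.
- r.hand_in(): hands the job in; it is judged then, once.
The state is a dict: "clock": time; "joints": joint angles; "qvel": joint speeds; "tau": joint torques, N m; "tcp_pos": TCP position; "orientation": TCP orientation; "contact_force": force on the tool from outside, world axes, zero at the start; "moment": the same for the moment, N m; "grip_width": finger opening in m; "gripper_force": force on a finger pad.
Only numpy, scipy, OpenCV 4.12 (cv2) and the standard library are available. Lean on these libraries where they do the work, as an engineer would, in place of code of your own. Each camera call takes 0.05 s, during which the arm holds its last target. There are 200 camera calls.

TASK

The gear lever of the pebble tumbler stands somewhere in the left-hand leg of its H-shaped gate. Push it with the fingers, without pinching the knob, to the gate's middle channel, across to the right-hand leg, then forward (away from the robot) fully home into the third slot, and leave it there. Do not let it run back into the fourth slot, opposite the third, and leave everything else standing where it is.

Things in the scene. Friction and masses are not known exactly. Their poses are not given: they have to be found in the camera images.
- tumbler: bench tumbler for pebbles, fixed to the table: green gearbox 280 (x) x 240 (y) x 100 mm high, the gear lever's gate plate on the middle of its lid; to its left a black barrel lying along x, axis at y = 210 mm, top at 171 mm. Origin on the table under the gate's centre; x is forward (away from the robot), y is left as seen from the robot
- gate (a point): centre of the steel gate plate's top (96 x 84 mm), 110 mm above the table; axes as the tumbler's. Its H has two fore-and-aft legs, 14 mm wide, at y = +20 and -20 mm, joined by one middle channel 22 mm wide along y at x = 0. Slots: first = front left, second = rear left, third = front right, fourth = rear right
- knob (a point): centre of the lever's black four-lobed knob, 40 mm across its lobes (front, rear, left, right), 28 mm high, on a steel shaft of 10 mm diameter. The lever swings about a pivot 5 mm above the table under the gate's centre, 180 mm below the knob's centre: this is 185 mm above the table with the lever upright, 3.5 mm lower in a leg's middle and 10 mm lower at a slot's end. z points up the shaft
- lever (a joint): fore-and-aft tilt of the gear lever, rad: 0 in the middle channel, positive forward (away from the robot), stops at +0.26 (home in a front slot, knob 46 mm forward) and -0.26 (home in a rear slot). The lever can cross sideways only while this is within about 0.06 of 0. It stays where it is left: about 2.5 N at the knob moves it
- gimbal (a joint): sideways tilt of the same lever, rad: -0.2 in the left leg (knob 36 mm left of the middle), +0.2 in the right leg (36 mm right); hard stops there. It must be within about 0.02 of the stop to enter a slot. Same friction
- lobe_front: the front (+x) of the four lobes of the lever's knob, a ball of 28 mm diameter; origin at its centre, 6 mm from the knob's centre. Moves with the lever
- lobe_rear: the rear (-x) of the four lobes of the lever's knob, a ball of 28 mm diameter; origin at its centre, 6 mm from the knob's centre. Moves with the lever
- lobe_left: the left (+y) of the four lobes of the lever's knob, a ball of 28 mm diameter; origin at its centre, 6 mm from the knob's centre. Moves with the lever
- lobe_right: the right (-y) of the four lobes of the lever's knob, a ball of 28 mm diameter; origin at its centre, 6 mm from the knob's centre. Moves with the lever
- jar: small glass jar with a steel cap, 36 mm diameter, 40 mm high, loose on the gearbox lid at a corner; origin under its base. A bystander
- stone: grey pebble, 44 mm wide, 27 mm high, loose on the gearbox lid at a corner; origin under its base. A bystander
- spray: amber bottle with a green cap, 48 mm diameter, 140 mm high, loose on the table beside the gearbox's right side; origin under its base. A bystander
- tape: black tape measure, 65 x 34 x 60 mm, loose on the table beside the gearbox's right side; origin under its base. A bystander
- glue: yellow squeeze bottle with a pointed nozzle, 62 mm diameter, 195 mm high, loose at the right of the table; origin under its base. A bystander
- awl: awl with a wooden handle, 170 mm long, lying loose at the right of the table. A bystander
- cup: white cup, 70 mm diameter, 60 mm high, loose at the right of the table; origin under its base. A bystander

How it is judged:
On the way, in this order (a step that is already met when the one before it is completed fails the run):
1. the lever is brought across the middle channel to the right-hand leg (value of joint gimbal above 0.165 rad and value of joint lever between -0.1 and 0.1 rad), for 0.04 s.
2. the lever is pushed forward, home in the third slot (value of joint gimbal above 0.165 rad and value of joint lever above 0.225 rad), for 0.1 s.
At the end, for the whole second after the job is handed in: the lever rests in the right-hand leg (sideways tilt above 0.165 rad) and is forward home in the third slot (fore-and-aft tilt above 0.225 of 0.26 rad, within 6 mm of its stop at the knob), at rest (all of step 2 and value of joint lever below 0.29 rad and velocity of joint lever between -0.05 and 0.05 rad/s); the robot touches nothing.
It fails at once if the knob is pinched: fingers press on opposite lobes at once (over 2 N each) ((contact force between the fingers and lobe_front above 2 N and contact force between the fingers and lobe_rear above 2 N) or (contact force between the fingers and lobe_left above 2 N and contact force between the fingers and lobe_right above 2 N)).
It fails at once if the lever runs into the fourth slot, rear right (tilted back more than 0.13 rad) (value of joint gimbal above 0.1 rad and value of joint lever below -0.13 rad).
It fails at once if a bystander is lifted, carried or pushed more than 15 mm, or one of the bottles, the jar, the tape or the cup is tipped over (distance of any of jar, stone, spray, tape, glue, awl, cup from where it was at the start of the episode above 0.015 m or angle between any of jar, spray, tape, glue, cup's own z axis and vertical above 0.35 rad).
It also fails if it takes over 54 s, if anything falls off the work surface, if the arm or the gripper's body presses on something with over 40 N, if the wrist force passes 120 N, or if a joint passes its speed limit or range.

## Working session

There is one attempt and no reset: what is moved stays moved. The work goes in short steps, Python scripts to look and compute and a shell command to move; the robot and the scene stay as the last step left them, time stands still between calls to the robot, and variables do not carry over. Pictures are saved under pics/ and viewed, at most 10 in all, crops included, and the job is handed in when it is done.

```bash
mkdir -p pics; cat > h.py <<'E'
import numpy as np, cv2
from bench import status, grab_frame, camera_model, r
def cloud(n):
    im,d=grab_frame(n); c=camera_model(n); K=np.array(c["K"]); R=cv2.Rodrigues(np.array(c["rvec"],float))[0]; t=np.array(c["tvec"]).ravel()
    v,u=np.mgrid[:480,:640]; P=np.stack([(u-K[0,2])/K[0,0]*d,(v-K[1,2])/K[1,1]*d,d],-1)
    return im,d,(P-t)@R
E
python3 - <<'E'
from h import *
for n in("top","side"):
    im,d,W=cloud(n); cv2.imwrite(f"pics/{n}1.png",im[...,::-1]); np.savez(f"{n}1.npz",im=im,d=d,W=W)
    print(n,-cv2.Rodrigues(np.array(camera_model(n)["rvec"],float))[0].T@np.array(camera_model(n)["tvec"]).ravel(), W[240,320])
s=status.get_obs(); print(s["tcp_pos"],s["orientation"],s["contact_force"],s["grip_width"],r.pinch_z,s["clock"])
E
```

```text
top [ 0.31104082 -0.16804568  1.26800908] [ 0.57611322 -0.16421688  0.0535323 ]
side [0.2698302  0.46112304 0.9214216 ] [ 0.60176957 -0.26251069 -0.00150799]
[0.28409414 0.61172592 0.23043815] [-6.77564971e-01 -3.06737161e+00  2.52309582e-03] [-0.79316248  0.32368706 -0.14198435] 0.08506657029388466 0.0187 0.1
```

View pics/top1.png

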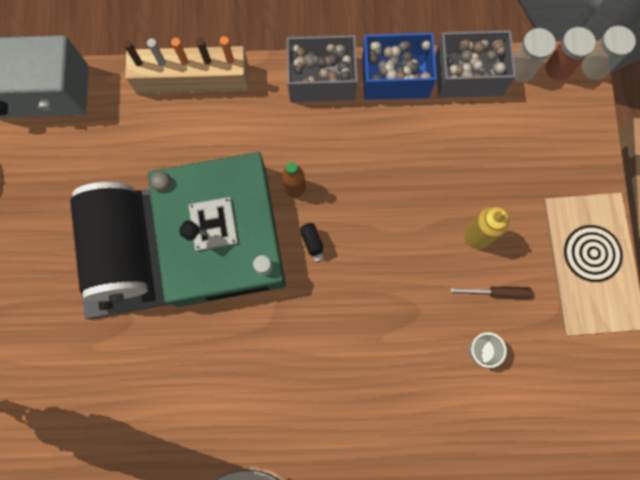

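View pics/side1.png

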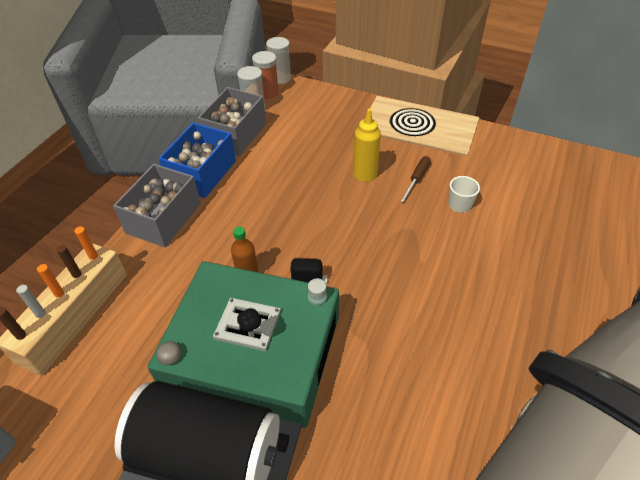

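The top view shows the gate plate at about (213,223), the knob at (190,230), the jar at (262,264) and the stone at (161,181). The spray and tape are right of the gearbox. The side view shows the knob at (249,320).

```bash
python3 - <<'E'
import numpy as np,cv2
for n in("top","side"):
    z=np.load(n+"1.npz"); im=z["im"].astype(int);W=z["W"]
    R,G,B=im[...,0],im[...,1],im[...,2]; Z=W[...,2]
    g=(G>R+20)&(G>B+8)&(abs(Z-.1)<.012)
    (c,s,a)=cv2.minAreaRect((W[g][:,:2]*1000).astype(np.float32)); print(n,"lid",c,s,a,np.median(Z[g]))
    near=np.hypot(W[...,0]-c[0]/1e3,W[...,1]-c[1]/1e3)<.075
    p=near&(im.min(-1)>110)&(abs(Z-.11)<.008)
    print(" plate",cv2.minAreaRect((W[p][:,:2]*1000).astype(np.float32)),np.median(Z[p]),p.sum())
    k=near&(Z>.155)&(Z<.215)
    q=W[k]; print(" knob",k.sum(),q.min(0),q.max(0),q.mean(0))
    # sphere fit-ish: gate-frame
    far=np.hypot(W[...,0]-c[0]/1e3,W[...,1]-c[1]/1e3)<.3
    for nm,m in(("jar",(Z>.12)&(Z<.16)&(im.min(-1)>110)&far),("stone",(Z>.113)&(Z<.135)&far&~near&(im.max(-1)<150))):
        if m.sum(): print(nm,m.sum(),np.median(W[m],0))
E
```

```text
top lid (608.635498046875, 17.634963989257812) (277.94720458984375, 309.2004089355469) 8.811046600341797 0.09983878920110044
 plate ((606.5348510742188, 50.382354736328125), (100.54303741455078, 81.14601135253906), 8.838515281677246) 0.10988562656114241 994
 knob 178 [0.55854477 0.06299495 0.17600211] [0.5935564  0.09012435 0.19866896] [0.57590683 0.07461099 0.19055663]
jar 636 [0.51343577 0.17125673 0.14234702]
stone 1176 [0.59520855 0.19367738 0.12400348]
side lid (603.11083984375, 50.61840057373047) (278.49176025390625, 241.36962890625) 8.740704536437988 0.09990470265524583
 plate ((605.0789794921875, 48.92767333984375), (100.22898864746094, 90.69404602050781), 7.5435261726379395) 0.10981765193052818 1377
 knob 439 [0.55470845 0.06277086 0.17134992] [0.59250565 0.10052097 0.19749096] [0.57112212 0.08498926 0.18863995]
jar 1233 [0.51112912 0.23989659 0.14162641]
stone 1637 [0.58884726 0.25144923 0.12432358]
```

Gate centre is about (0.606, 0.050) with a yaw of 8.8°. The knob is at tumbler (-27, +36), so it sits in the rear-left leg, which fits the given geometry. I'll go behind it with shut fingers, tool x along -X and tool y along +Y of the tumbler.

```bash
python3 -m creep '0 0 -0.05 -20 -18 -40 -1; 0 0 -0.12 -67 -58 -40 -1; 0 0 -0.2 -114 -99 -40 -1; 0 0 -0.28 -161 -140 -40 -1; 0 0 -0.36 -208 -181 -40 -1; 0 0 -0.44 -255 -222 -40 -1; 0 0 -0.52 -302 -263 -40 -1; 0 0 -0.588 -349 -304 -40 -1; 0 0 -0.588 -396 -345 -40 -1; 0 0 -0.588 -443 -386 -40 -1'
cat >> h.py <<'E'
from scipy.spatial.transform import Rotation as Ro
G=np.array([.606,.050]); A=np.radians(8.8); RT=np.array([[np.cos(A),-np.sin(A)],[np.sin(A),np.cos(A)]])
def tum(p): return (np.asarray(p)[...,:2]-G)@RT*1000
def show():
    s=status.get_obs(); R=Ro.from_rotvec(s["orientation"]).as_matrix(); x=R[:,0]
    print("tcp tum",tum(s["tcp_pos"]).round(1),"z",s["tcp_pos"][2].round(4),"toolx vs -X deg",np.degrees(np.arctan2(x[1],x[0])-A-np.pi)%360,"zaxis",R[:,2].round(3),"F",(np.array(s["contact_force"])[:2]@RT).round(1),"t",s["clock"])
def knob(n):
    im,d,W=cloud(n); D=im.max(-1)<75
    m=D&(W[...,2]>.165)&(W[...,2]<.205)&(np.hypot(*(W[...,:2]-G).transpose(2,0,1))<.08)
    q=tum(W[m]); print(n,"knob tum min/max",q.min(0).round(1),q.max(0).round(1),"n",m.sum()) if m.sum() else print("none"); return im
E
python3 - <<'E'
from h import *
show(); [knob(n) for n in ("top","side")]; show()
E
```

```text
clock: 1.35
tcp_pos: [0.5238, 0.0736, 0.2712]
orientation: [0.241, -3.132, -0.0]
contact_force: [0.8, -0.1, -0.6]
grip_width: 0.0002
gripper_force: 0.0
tcp tum [-77.6  35.9] z 0.2712 toolx vs -X deg 359.9887523077223 zaxis [-0.  0. -1.] F [ 0.8 -0.2] t 1.35
top knob tum min/max [-23.4  23.8] [-8.  42.2] n 26
side knob tum min/max [-46.1  21.6] [-10.4  54.9] n 415
tcp tum [-77.1  29.5] z 0.2713 toolx vs -X deg 359.3157668206951 zaxis [ 0.001 -0.003 -1.   ] F [-0.2  0. ] t 1.45
```

```bash
python3 -m creep '0 0 0 0 0 0 -1; 0 0 0 0 0 0 -1; 0 0 0 0 0 30 -1; 0 0 0 0 0 60 -1; 0 0 0 0 0 85 -1; 0 0 0 0 0 105 -1; 0 0 0 0 0 105 -1'
python3 - <<'E'
from h import *
show(); im=knob("side"); cv2.imwrite("pics/s2.png",cv2.resize(im[220:420,120:420,::-1],None,fx=2,fy=2))
E
```

```text
clock: 2.33
tcp_pos: [0.522, 0.0769, 0.165]
orientation: [0.245, -3.129, 0.0]
contact_force: [-0.3, 1.2, 0.9]
grip_width: -0.0003
gripper_force: 0.0
tcp tum [-78.9  39.5] z 0.165 toolx vs -X deg 0.13929834611695924 zaxis [-0.003 -0.001 -1.   ] F [-0.1  1.2] t 2.325
side knob tum min/max [-46.4  21.1] [-10.2  55.2] n 412
```

View pics/s2.png

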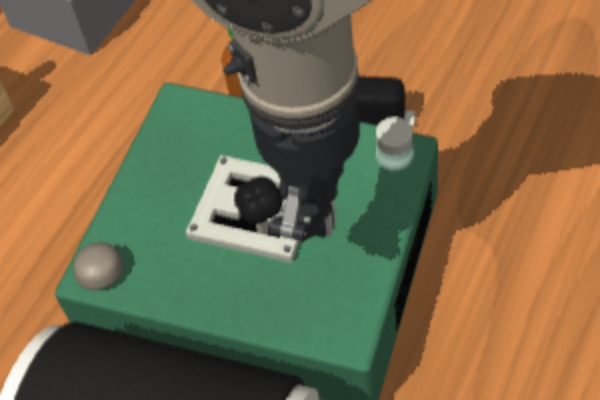

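The shut fingers at (300,210) stand just behind the knob at (258,198), clear of everything else. Now I push forward toward the channel.

```bash
python3 -m creep '0 0 0 -10 0 0 -1; 0 0 0 -15 0 0 -1; 0 0 0 -20 0 0 -1; 0 0 0 -25 0 0 -1; 0 0 0 -29 0 0 -1; 0 0 0 -33 0 0 -1; 0 0 0 -37 0 0 -1; 0 0 0 -40 0 0 -1; 0 0 0 -42 0 0 -1; 0 0 0 -42 0 0 -1'
python3 - <<'E'
from h import *
show(); [knob(n) for n in ("side","top")]; show()
E
```

```text
clock: 3.62
tcp_pos: [0.5652, 0.0819, 0.1663]
orientation: [-0.24, 3.132, -0.0]
contact_force: [-1.2, -0.5, 3.1]
grip_width: 0.0004
gripper_force: 1.2
tcp tum [-35.4  37.8] z 0.1663 toolx vs -X deg 359.9728242855588 zaxis [ 0. -0. -1.] F [-1.3 -0.3] t 3.625
side knob tum min/max [-48.2  30.9] [ 9.5 52.8] n 121
top knob tum min/max [-48.5  25.6] [-35.5  43.8] n 22
tcp tum [-35.6  37.8] z 0.1663 toolx vs -X deg 359.9744086577614 zaxis [ 0. -0. -1.] F [-2.6  0.1] t 3.725
```

```bash
python3 -m creep '0 0 0 -3 0 0 -1; 0 0 0 -6 0 0 -1; 0 0 0 -8 0 0 -1; 0 0 0 -8 0 0 -1; 0 0 0 -8 0 0 -1; 0 0 0 0 0 0 -1; 0 0 0 20 0 0 -1; 0 0 0 45 0 0 -1; 0 0 0 45 0 0 -1'
python3 - <<'E'
from h import *
show(); [knob(n) for n in ("side","top")]
E
```

```text
clock: 4.85
tcp_pos: [0.5191, 0.0748, 0.1663]
orientation: [0.241, -3.132, -0.0]
contact_force: [0.3, 0.2, 0.3]
grip_width: -0.0001
gripper_force: 0.0
tcp tum [-82.1  37.8] z 0.1663 toolx vs -X deg 359.9825340624542 zaxis [-0.001  0.    -1.   ] F [0.3 0.1] t 4.85
side knob tum min/max [-19.4  21.8] [18.9 56.2] n 403
top knob tum min/max [-17.6  18.2] [18.1 46.6] n 215
```

Knob x is now about 0, so it is in the channel. Next I go around to its left side.

```bash
python3 -m creep '0 0 0 0 25 0 -1; 0 0 0 0 55 0 -1; 0 0 0 0 55 0 -1; 0 0 0 -30 55 0 -1; 0 0 0 -60 55 0 -1; 0 0 0 -82 55 0 -1; 0 0 0 -82 55 0 -1; 0 0 0 -82 55 0 -1'
python3 - <<'E'
from h import *
show(); [knob(n) for n in ("side","top")]
E
```

```text
clock: 5.95
tcp_pos: [0.5928, 0.1412, 0.166]
orientation: [0.239, -3.132, 0.001]
contact_force: [0.1, 0.5, -0.3]
grip_width: 0.0004
gripper_force: 0.0
tcp tum [ 0.9 92.2] z 0.166 toolx vs -X deg 359.937594878324 zaxis [-0.001 -0.    -1.   ] F [0.2 0.4] t 5.95
side knob tum min/max [-19.4  20.5] [ 2.6 55.5] n 228
top knob tum min/max [-18.6  18.2] [17.8 55.7] n 265
```

```bash
python3 -m creep '0 0 0 0 -15 0 -1; 0 0 0 0 -23 0 -1; 0 0 0 0 -30 0 -1; 0 0 0 0 -37 0 -1; 0 0 0 0 -44 0 -1; 0 0 0 0 -51 0 -1; 0 0 0 0 -58 0 -1; 0 0 0 0 -64 0 -1; 0 0 0 0 -70 0 -1; 0 0 0 0 -70 0 -1'
python3 - <<'E'
from h import *
show(); im=knob("side"); cv2.imwrite("pics/s3.png",cv2.resize(im[220:420,120:420,::-1],None,fx=2,fy=2));knob("top")
E
```

```text
clock: 7.3
tcp_pos: [0.6038, 0.0714, 0.1661]
orientation: [0.238, -3.132, 0.001]
contact_force: [0.3, 1.2, -0.2]
grip_width: 0.0002
gripper_force: 0.5
tcp tum [ 1.1 21.5] z 0.1661 toolx vs -X deg 359.8985494972494 zaxis [-0.    -0.001 -1.   ] F [0.5 1.1] t 7.3
side knob tum min/max [-19.1 -26.3] [ 4.9 35.4] n 206
top knob tum min/max [-18.2 -28.9] [ 6.6 32.8] n 183
```

View pics/s3.png

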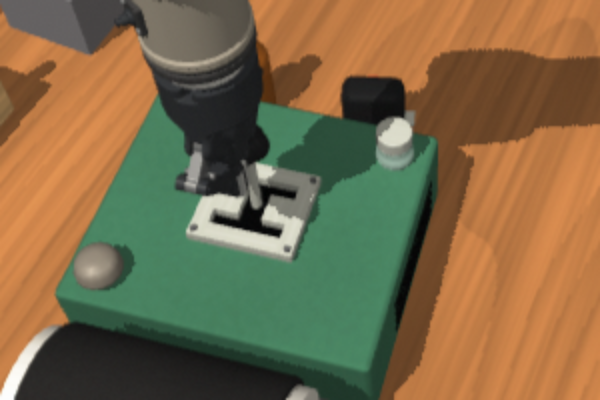

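The lever is crossing the channel, with the shaft at (252,190). Knob centre is about y = -9, so roughly 27 mm more takes it to the stop.

```bash
python3 -m creep '0 0 0 0 -6 0 -1; 0 0 0 0 -12 0 -1; 0 0 0 0 -18 0 -1; 0 0 0 0 -22 0 -1; 0 0 0 0 -25 0 -1; 0 0 0 0 -28 0 -1; 0 0 0 0 -28 0 -1'
python3 - <<'E'
from h import *
show(); knob("side"); knob("top")
E
```

```text
clock: 8.28
tcp_pos: [0.6078, 0.0456, 0.166]
orientation: [0.241, -3.132, -0.001]
contact_force: [-0.8, 4.0, -3.4]
grip_width: 0.0002
gripper_force: 2.0
tcp tum [ 1.1 -4.6] z 0.166 toolx vs -X deg 359.9951990373448 zaxis [-0.001  0.001 -1.   ] F [-0.2  4.1] t 8.275
side knob tum min/max [-19.7 -50.3] [ 5.2 10.1] n 202
top knob tum min/max [-19.4 -52.8] [ 6.2 11. ] n 183
```

```bash
python3 -m creep '0 0 0 0 -2 0 -1; 0 0 0 0 -4 0 -1; 0 0 0 0 -5 0 -1; 0 0 0 0 -5 0 -1'
python3 - <<'E'
from h import *
show(); knob("side"); knob("top")
E
```

```text
clock: 8.88
tcp_pos: [0.6083, 0.0426, 0.1659]
orientation: [0.243, -3.131, -0.004]
contact_force: [-0.1, 8.6, -4.0]
grip_width: -0.0
gripper_force: 4.3
tcp tum [ 1.1 -7.7] z 0.1659 toolx vs -X deg 0.08516733485049599 zaxis [-0.001  0.002 -1.   ] F [1.3 8.5] t 8.875
side knob tum min/max [-19.3 -48.8] [5.6 6.9] n 196
top knob tum min/max [-18.8 -52.5] [4.8 8.1] n 162
```

Force rose to 8.5 N with no further motion, so the lever is at the right stop. I back off and go behind it.

```bash
python3 -m creep '0 0 0 0 10 0 -1; 0 0 0 0 30 0 -1; 0 0 0 0 30 0 -1; 0 0 0 40 30 0 -1; 0 0 0 80 30 0 -1; 0 0 0 80 30 0 -1; 0 0 0 80 0 0 -1; 0 0 0 80 -26 0 -1; 0 0 0 80 -26 0 -1; 0 0 0 80 -26 0 -1'
python3 - <<'E'
from h import *
show(); im=knob("side"); cv2.imwrite("pics/s4.png",cv2.resize(im[220:420,120:420,::-1],None,fx=2,fy=2));knob("top")
E
```

```text
clock: 10.22
tcp_pos: [0.5344, 0.0028, 0.1664]
orientation: [-0.241, 3.132, 0.0]
contact_force: [-1.1, 0.9, 0.8]
grip_width: -0.0001
gripper_force: 0.0
tcp tum [-78.  -35.7] z 0.1664 toolx vs -X deg 359.9872478463768 zaxis [ 0.001  0.    -1.   ] F [-1.  1.] t 10.225
side knob tum min/max [-75.  -51.9] [ 17.3 -15.1] n 355
top knob tum min/max [ -5.4 -52.7] [  6.8 -50.5] n 9
```

View pics/s4.png

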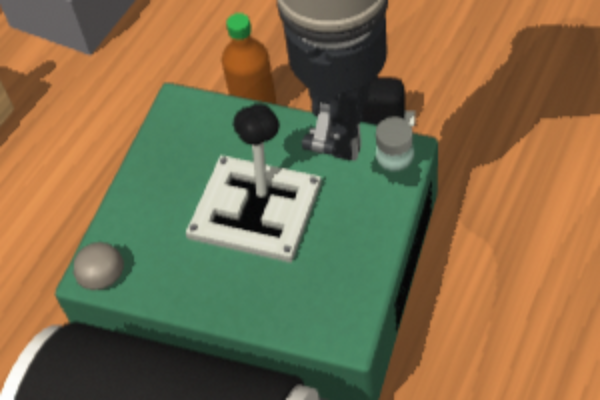

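The knob stands upright in the right leg at (256,125), with the fingers behind it at (330,130). Now I push forward.

```bash
python3 -m creep '0 0 0 -25 0 0 -1; 0 0 0 -40 0 0 -1; 0 0 0 -47 0 0 -1; 0 0 0 -53 0 0 -1; 0 0 0 -59 0 0 -1; 0 0 0 -65 0 0 -1; 0 0 0 -71 0 0 -1; 0 0 0 -77 0 0 -1; 0 0 0 -83 0 0 -1; 0 0 0 -83 0 0 -1'
python3 - <<'E'
from h import *
show(); knob("side");knob("top")
E
```

```text
clock: 11.58
tcp_pos: [0.6161, 0.0151, 0.1659]
orientation: [0.241, -3.132, -0.0]
contact_force: [-0.8, -0.4, -0.3]
grip_width: 0.0003
gripper_force: 0.8
tcp tum [  4.7 -36. ] z 0.1659 toolx vs -X deg 359.99208874823586 zaxis [-0. -0. -1.] F [-0.9 -0.3] t 11.575
side knob tum min/max [ -8.3 -40.9] [ 50.8 -13.2] n 137
top knob tum min/max [ -7.8 -48. ] [ -1.1 -24.6] n 27
```

```bash
python3 -m creep '0 0 0 -5 0 0 -1; 0 0 0 -9 0 0 -1; 0 0 0 -12 0 0 -1; 0 0 0 -14 0 0 -1; 0 0 0 -16 0 0 -1; 0 0 0 -16 0 0 -1'
python3 - <<'E'
from h import *
show(); knob("side")
E
```

```text
clock: 12.42
tcp_pos: [0.6311, 0.0172, 0.1659]
orientation: [0.24, -3.131, 0.0]
contact_force: [-4.4, -0.7, -3.4]
grip_width: 0.0003
gripper_force: 2.2
tcp tum [ 19.7 -36.2] z 0.1659 toolx vs -X deg 359.96926752746737 zaxis [-0.002 -0.    -1.   ] F [-4.5 -0. ] t 12.425
side knob tum min/max [  6.8 -38.8] [ 60.4 -13.3] n 153
```

```bash
python3 -m creep '0 0 0 -2 0 0 -1; 0 0 0 -4 0 0 -1; 0 0 0 -6 0 0 -1; 0 0 0 -6 0 0 -1; 0 0 0 -6 0 0 -1'
python3 -m creep '0 0 0 10 0 0 -1; 0 0 0 40 0 0 -1; 0 0 0 75 0 0 -1; 0 0 0 95 0 -20 -1; 0 0 0 95 0 -70 -1; 0 0 0 95 0 -70 -1; 0 0 0 95 0 -70 -1'
python3 - <<'E'
from h import *
show(); knob("top");im=knob("side"); cv2.imwrite("pics/s5.png",cv2.resize(im[220:420,120:420,::-1],None,fx=2,fy=2))
E
```

```text
clock: 13.1
tcp_pos: [0.6353, 0.0179, 0.1651]
orientation: [0.24, -3.127, 0.0]
contact_force: [-7.4, -1.5, -2.8]
grip_width: -0.0001
gripper_force: 4.0
clock: 13.98
tcp_pos: [0.5448, 0.0039, 0.2372]
orientation: [-0.24, 3.129, 0.001]
contact_force: [-0.4, 0.3, 0.2]
grip_width: -0.0002
gripper_force: 0.0
tcp tum [-67.6 -36.2] z 0.2372 toolx vs -X deg 359.97775102489476 zaxis [ 0.004  0.001 -1.   ] F [-0.3  0.3] t 13.975
top knob tum min/max [ 29.3 -51. ] [ 61.5 -40.1] n 72
side knob tum min/max [ 26.7 -48. ] [ 63.5 -12.3] n 328
```

View pics/s5.png

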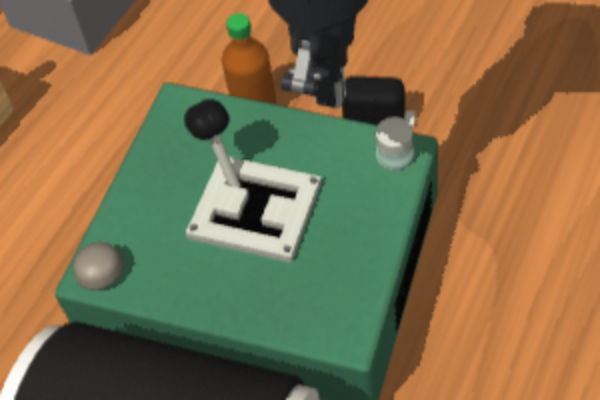

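The lever is at the front right, with the knob at about x = 45 mm against 46 at the stop. I'll press once more a little harder to be sure it is home.

```bash
python3 -m creep '0 0 0 0 0 50 -1; 0 0 0 0 0 70 -1; 0 0 0 -40 0 70 -1; 0 0 0 -75 0 70 -1; 0 0 0 -88 0 70 -1; 0 0 0 -94 0 70 -1; 0 0 0 -98 0 70 -1; 0 0 0 -101 0 70 -1; 0 0 0 -103 0 70 -1; 0 0 0 -103 0 70 -1'
python3 -m creep '0 0 0 10 0 0 -1; 0 0 0 40 0 0 -1; 0 0 0 75 0 0 -1; 0 0 0 100 0 -20 -1; 0 0 0 100 0 -75 -1; 0 0 0 100 0 -100 -1; 0 0 0 100 0 -100 -1; 0 0 0 100 0 -100 -1'
python3 - <<'E'
from h import *
show(); knob("top");knob("side"); show()
E
```

```text
clock: 15.32
tcp_pos: [0.6391, 0.0188, 0.1633]
orientation: [0.239, -3.119, -0.0]
contact_force: [-10.8, -1.0, -2.7]
grip_width: -0.0001
gripper_force: 5.5
clock: 16.32
tcp_pos: [0.5457, 0.0041, 0.2654]
orientation: [0.24, -3.131, -0.0]
contact_force: [1.0, 0.6, -0.2]
grip_width: 0.0001
gripper_force: 0.0
tcp tum [-66.6 -36.2] z 0.2654 toolx vs -X deg 359.9703735214458 zaxis [-0.001  0.    -1.   ] F [1.1 0.5] t 16.325
top knob tum min/max [ 29.4 -50.9] [ 64.2 -35.2] n 103
side knob tum min/max [ 25.7 -47.3] [ 61.9 -13.4] n 328
tcp tum [-66.7 -36.1] z 0.2649 toolx vs -X deg 359.97262890333946 zaxis [-0.002 -0.    -1.   ] F [0.6 0.5] t 16.425
```

The knob did not move under 10.8 N, so it is at its stop, and the arm is clear. Handing in.

```bash
python3 -c "
from bench import r
print(r.hand_in())"
```

```text
the job is handed in; nothing more can be done
None
```

The lever is home against its stop in the third slot, pushed there with shut fingers and never pinched; the arm was clear of everything and no bystander was seen to move, and the job is handed in (no verdict was returned).

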